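# Change the battery pack in the charger

### The job

The pack in the charger (four green bars) is full: press the orange catch so that it springs out, draw it out and lay it flat in the steel tray. Then slide the empty pack (one red bar) from the worktop into the charger, brass contacts first, fully home until the catch clicks, and let go. Set the packs down without dropping them, and leave the roll of tape behind the charger where it is.

Things in the scene. Friction and masses are not known exactly. Their poses are not given: they have to be found in the camera images.
- charger: Grey battery charger, fixed, 190 (x) x 90 (y), with a dovetail bay on top. Origin: centre of underside; x: the way a pack slides in. Bay floor at z 16. Sloping aluminium jaws and walls (tops at z 32, 1.5 mm play each side) hold the foot plate from x +10 to +59; from x -95 to +10 the bay is open above (flared lead-ins from x -22). A head 66 high from x +62 is the hard stop.
- bay_home (a point): In the charger's bay floor (its x +9, y 0, z 16): where the origin of a latched pack lies; axes as the charger's. To click in, push the pack 1 to 3 mm beyond this (hard stop at +3), with about 10 to 15 N; let go, it comes back to it.
- bay_entry (a point): In the charger's bay floor (its x -50, y 0, z 16), axes as the charger's: lower a pack level to here, origin on this point, yaw as the charger (the nose is then 10 mm before the jaws; it presses the tooth down), then push along +x. Draw a pack back to here before lifting it, or it hangs in the jaws.
- catch_pad (a point): Centre of the top of the orange press pad, 34 x 28, of the charger's catch, beside the bay at its right (charger x -50, y -61.5, z 34 at rest). Press straight down 8 mm with shut fingertips, about 4 to 8 N with a pack latched. It springs back up when let go, unless a pack lies over its tooth.
- catch (a joint): Travel of the catch, m: 0 = up at rest, 0.008 = pressed down. Its steel tooth, 6.5 mm high and 22 wide, stands in the bay floor just behind the tail of a pack that is home (charger x -41 to -66, sloping down to the front); a pack lying on it or sliding in over it pushes it down.
- ejector (a joint): Travel of the black sprung pusher in the charger's head, m: 0 = pushed in, 0.018 = fully out (no pack). With a pack latched it reads about 0.001 and pushes back with 8 N. When the catch is pressed it pushes the pack about 15 to 20 mm out (under 4 N at the end); the tooth then stays down below the pack.
- charged_pack: Battery pack, 0.3 kg: black bevelled foot plate 100 (x) x 64 (y) x 9 high; on it a grey ribbed grip body 94 x 46 (y), top 62 up. Grip across y, fingertips 20 or more above the underside (clear of the charger's walls). Origin: centre of underside; x to the nose (brass contacts), which goes in first; tail yellow. Four green bars on top; starts latched in the charger.
- charged_pack_nose (a point): Middle of the lower front edge of the full pack, 50 mm ahead (+x) of its origin.
- empty_pack: Battery pack, 0.3 kg: black bevelled foot plate 100 (x) x 64 (y) x 9 high; on it a grey ribbed grip body 94 x 46 (y), top 62 up. Grip across y, fingertips 20 or more above the underside (clear of the charger's walls). Origin: centre of underside; x to the nose (brass contacts), which goes in first; tail yellow. One red, three grey bars on top; starts on the worktop at the left.
- empty_pack_nose (a point): Middle of the lower front edge of the empty pack, 50 mm ahead (+x) of its origin.
- tray: Loose stainless tray, 126 (x) x 256 (y) x 19 high, 0.24 kg, right of the charger. Origin: centre of the underside; its long way is y; inner floor 4 above the underside, flat over 84 (x) x 190 (y). Lay the pack with its length along the tray's y, either way round, near the middle.
- tape_roll: Roll of tan tape lying flat, 96 across, 25 high, behind the charger; bystander. Origin: centre of the underside.

How it is judged:
On the way, in this order (a step that is already met when the one before it is completed fails the run):
1. the catch is pressed and the full pack has sprung out a little (value of joint catch above 0.004 m and x of charged_pack_nose in the frame of charger below 0.055 m and z of charged_pack in the frame of charger below 0.022 m), for 0.1 s.
2. the full pack lies flat in the tray, let go (x of charged_pack in the frame of tray between -0.025 and 0.025 m and y of charged_pack in the frame of tray between -0.06 and 0.06 m and z of charged_pack in the frame of tray below 0.01 m and angle between charged_pack's own z axis and vertical below 0.1 rad and linear speed of charged_pack below 0.02 m/s and contact force between the fingers and charged_pack below 0.1 N), for 0.2 s.
3. the empty pack is home in the charger and the catch has clicked up behind it (x of empty_pack_nose in the frame of charger between 0.055 and 0.066 m and y of empty_pack_nose in the frame of charger between -0.004 and 0.004 m and z of empty_pack in the frame of charger below 0.02 m and value of joint catch below 0.003 m and value of joint ejector below 0.005 m), for 0.2 s.
At the end, for the whole second after the job is handed in: Empty pack home: nose 55 to 66 mm ahead of the charger's centre, 4 mm of its middle line, underside under 20 mm up, catch under 3 mm, ejector under 5 mm. Full pack flat (0.1 rad) in the tray: within 25 mm (x), 60 mm (y) of its centre, underside under 10 mm above the tray's. Both at rest, let go (all of step 2 and all of step 3 and linear speed of empty_pack below 0.02 m/s); the robot touches nothing.
It fails at once if a pack is dropped: it moves faster than 0.7 m/s with nothing holding it ((linear speed of charged_pack above 0.7 m/s and contact force between each of the arm, the fingers and charged_pack below 0.1 N) or (linear speed of empty_pack above 0.7 m/s and contact force between each of the arm, the fingers and empty_pack below 0.1 N)).
It fails at once if the tape roll is moved by more than 30 mm (distance of tape_roll from where it was at the start of the episode above 0.03 m).
It also fails if it takes over 64 s, if anything falls off the work surface, if the arm or the gripper's body presses on something with over 40 N, if the wrist force passes 120 N, or if a joint passes its speed limit or range.

### The arm

A 7-joint arm with a two-finger parallel gripper is mounted at the origin on a cart in front of the work surface, level with it; the furniture and walls round the work are solid. World frame = base frame: x ahead of the robot, y to its left, z up, the work surface at z = 0. Lengths are in m, angles in rad, forces in N, time in s.
With the tool pointing down it reaches from about 0.4 to 0.875 m from the base axis. Payload 19.3 kg.
Tool frame: the origin (TCP) lies on the mounting face of the last link; the fingertips stand 173 mm ahead of it and the grasp point (between the pads) lies 155 mm ahead of it; z points along the fingers, y is the line along which they close (so a half turn about z gives the same grasp; the last joint's range is limited). The gripper opens to 85 mm and grips with 20 to 120 N. Pads are 22 mm wide; open, the fingers measure 114 mm over their backs; the gripper's body (76 mm by 85 mm) begins 54 mm behind the grasp point. The pads swing forward as they close: fully open they stand 13 mm farther back than shut.
Start: joints at [-1.24, 0.521, -0.036, 1.599, 0.021, 1.021, -0.113], TCP at [0.244, 0.575, 0.405] pointing down, gripper open.
Joint ranges: [-2.91, 2.91], [-0.3, 2.13], [-1.5, 1.42], [0.17, 2.43], [-1.26, 4.41], [0.16, 1.93], [-2.52, 2.52]. Speed limits (rad/s): [1.89, 1.89, 2.39, 2.39, 3.01, 3.01, 3.01].

### API

Orientations are given as [roll, pitch, yaw] about the fixed x, y, z axes, in that order (R = Rz(yaw) Ry(pitch) Rx(roll)).
In Python, from workcell import bot, vision gives the robot as it stands.
- The arm moves only by the shell command python3 -m creep 'ROWS' [FORCE]. ROWS is JSON, a list that holds one entry, the list of rows, each a list of 7 numbers: the opening, from -1 (shut) to 1 (fully open), then the shift along the tool's x, y, z in cm, then the turn, a rotation vector about the tool's x, y, z in rad. In form: [[[grip, tx, ty, tz, rx, ry, rz], ...]]. A call has 1 to 12 rows; each row shifts and turns the commanded pose from where the row before left it, along the tool's axes as they then stand; what a row does not reach is not made up. A row lasts 1/8 s, in which the tool goes at most 62.5 mm and 10.7 degrees, less where a joint would pass 70% of its speed; a pose out of reach is approached as far as the arm can. A call with a gripper value outside its range is refused whole. The fingers move at their own pace and stop on an object; FORCE is the grip in N (left out, the last holds). Time passes only in rows, so rows that do not move let the fingers close. It gives the time, the measured TCP pose, the force, the opening and the grip force at its end, in the units of the state.
- bot.observe(): the state, without advancing time (a new reading comes with each control period).
- vision.grab_frame(name): name is "scene" or "side" or "wrist"; returns a dict with "image" (384x512x3 uint8, blue, green, red), "depth" (384x512 float32, m along the optical axis (not along the pixel's ray), 0 where there is no reading), "fovy" (degrees; the focal length in pixels is half the picture's height over the tangent of half this angle, whatever the lens; pixels are square), "cx", "cy" (the principal point, pixels), "cam_to_world" (4x4, takes a point from camera to world coordinates); the wrist camera has in their place "tool_from_camera" (4x4, takes a point from camera to tool coordinates, whose origin is the TCP and whose axes are the flange's). Camera axes: x right, y down, z forward; pixel columns grow to the right and rows downward; lengths in m; the calibration is good to about 2 mm. A picture is of the moment at which its call begins: read the wrist's pose just before it.
- bot.job_done(): hands the job in; it is judged then, once.
The state is a dict: "clock": time; "qpos": joint angles; "qd": joint speeds; "joint_efforts": joint torques, N m; "position": TCP position; "tool_rot": TCP orientation; "force": force on the tool from outside, world axes, zero at the start; "moment": the same for the moment, N m; "grip_width": finger opening in m; "finger_force": force on a finger pad.
Only numpy, scipy, OpenCV 4.12 (cv2) and the standard library are available. Lean on these libraries where they do the work, as an engineer would, in place of code of your own. Each camera call takes 0.05 s, during which the arm holds its last target. There are 200 camera calls.

## Working session

There is one attempt and no reset: what is moved stays moved. The work goes in short steps, Python scripts to look and compute and a shell command to move; the robot and the scene stay as the last step left them, time stands still between calls to the robot, and variables do not carry over. Pictures are saved under pics/ and viewed, at most 10 in all, crops included, and the job is handed in when it is done.

```bash
mkdir -p pics; ls
python3 - <<'E'
from workcell import bot, vision
import cv2, numpy as np
s=bot.observe(); print({k:np.round(v,3) for k,v in s.items()})
ims=[]
for n in("scene","side"):
    f=vision.grab_frame(n); ims.append(f["image"]); np.savez(f"pics/{n}0.npz",**f)
    print(n,f["fovy"],f["cx"],f["cy"],np.round(f["cam_to_world"],3).tolist())
    cv2.imwrite(f"pics/{n}0.png",cv2.resize(f["image"],(800,600)))
E
```

```text
pics
{'clock': np.float64(0.0), 'qpos': array([-1.24 ,  0.522, -0.036,  1.6  ,  0.021,  1.021, -0.113]), 'qd': array([-0.   , -0.002, -0.   , -0.001, -0.   ,  0.   ,  0.001]), 'joint_efforts': array([ 3.0000e-03, -9.2713e+01,  1.9810e+00, -3.6992e+01,  1.8000e-02,
        8.0000e-03, -0.0000e+00]), 'position': array([0.244, 0.575, 0.404]), 'tool_rot': array([-3.14 ,  0.   ,  2.741]), 'force': array([-0.559,  1.008,  0.1  ]), 'moment': array([-0.109,  0.016,  0.038]), 'finger_force': np.float64(0.0), 'grip_width': np.float64(0.085)}
scene 57.96586217038495 249.50411208762984 192.79047613466204 [[0.5, -0.646, 0.577, 0.08], [-0.866, -0.356, 0.351, -0.453], [-0.021, -0.675, -0.737, 0.711], [0.0, 0.0, 0.0, 1.0]]
side 54.442961834852824 257.81051109197136 193.51787072028486 [[-0.985, -0.108, 0.131, 0.432], [-0.17, 0.606, -0.777, 0.578], [0.005, -0.788, -0.616, 0.652], [0.0, 0.0, 0.0, 1.0]]
```

View pics/scene0.png

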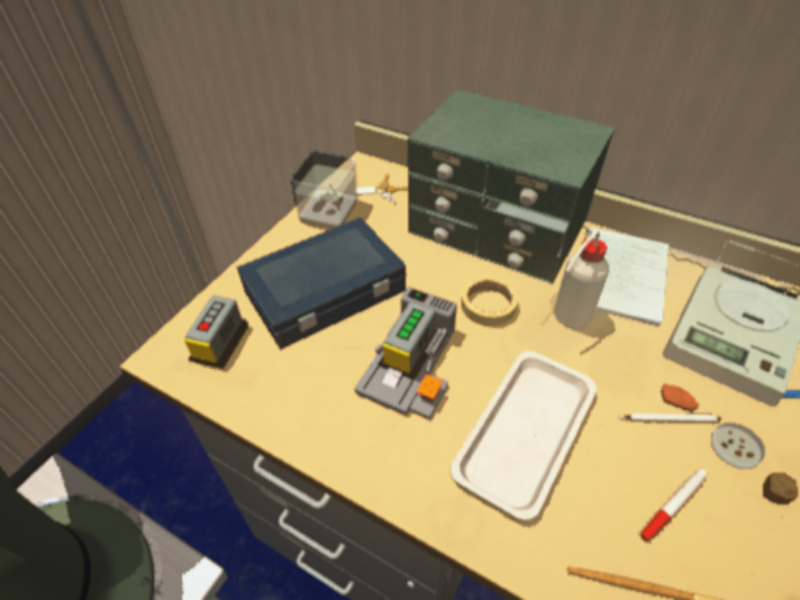

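View pics/side0.png

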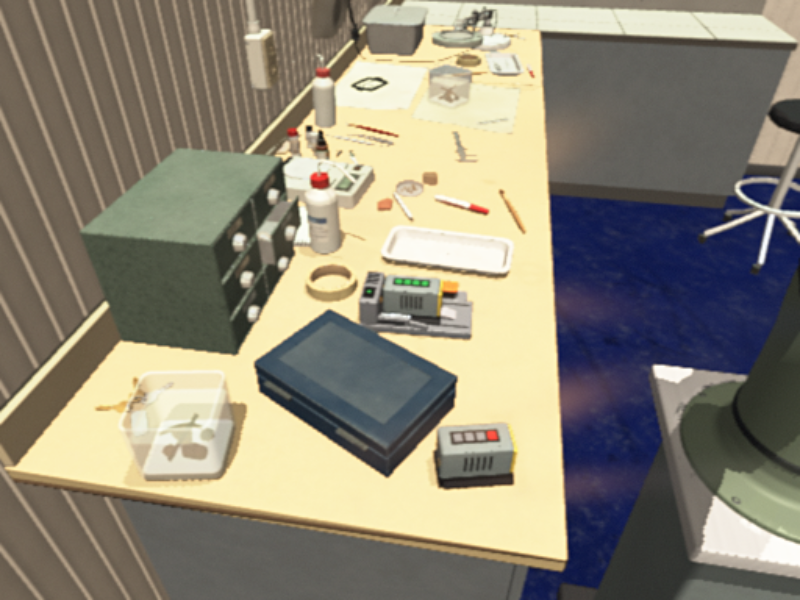

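The scene view shows the charger at about (410,345), its orange pad at (430,388), the tray at (525,435), the empty pack at (215,330) and the tape at (490,300), all in 800x600 pixels. The side view shows the same objects unoccluded, so I can measure from both views.

```bash
cat > h.py <<'E'
import numpy as np, cv2
def rays(f,M=None):
    M=f["cam_to_world"] if M is None else M
    h,w=f["depth"].shape; F=h/2/np.tan(np.radians(float(f["fovy"]))/2)
    u,v=np.meshgrid(np.arange(w),np.arange(h))
    d=np.stack([(u-f["cx"])/F,(v-f["cy"])/F,np.ones((h,w))],-1)
    return M[:3,3],d@M[:3,:3].T
def cloud(f,M=None):
    o,d=rays(f,M); return o+d*f["depth"][...,None]
def onplane(f,z,M=None):
    o,d=rays(f,M); return o+d*((z-o[2])/d[...,2])[...,None]
def hsv(f): return cv2.cvtColor(f["image"],cv2.COLOR_BGR2HSV)
def rect(p):
    (c,s,a)=cv2.minAreaRect((p[:,:2]*1000).astype(np.float32)); return np.round(c,1),np.round(s,1),round(a,1)
def blobs(m,minpx=15):
    n,l,st,c=cv2.connectedComponentsWithStats(m.astype(np.uint8)); return [(l==i) for i in range(1,n) if st[i,4]>=minpx]
def masks(f):
    H=hsv(f); h,s,v=[H[...,i].astype(int) for i in range(3)]
    return {"green":(h>45)&(h<80)&(s>150)&(v>100),"orange":(h>6)&(h<18)&(s>200)&(v>180),"yellow":(h>20)&(h<32)&(s>190)&(v>100),"red":((h<5)|(h>175))&(s>180)&(v>120)}
E
python3 - <<'E'
from h import *
for n in("scene","side"):
    f=dict(np.load(f"pics/{n}0.npz")); P=cloud(f); print(n)
    for k,m in masks(f).items():
        for b in blobs(m,12):
            p=P[b&(f["depth"]>0)]
            if len(p)<5 or p[:,1].min()<-.6: continue
            print(k,b.sum(),np.round(np.median(p,0),3),np.round(np.argwhere(b).mean(0)[::-1]))
    ok=f["depth"]>0
    for nm,z0,z1 in(("top78",.073,.083),("top62",.057,.067),("wk",-.003,.003),("head66",.062,.07)):
        m=ok&(P[...,2]>z0)&(P[...,2]<z1)
        if nm=="wk": print("work z",np.median(P[m][:,2])); continue
        for b in blobs(m,150):
            p=P[b]; print(nm,b.sum(),rect(p),np.round(np.median(p,0),3))
    H=hsv(f); w=(H[...,1]<70)&(H[...,2]>150)
    for b in blobs(w&ok&(P[...,2]<.03)&(P[...,2]>-.01),800): print("white",b.sum(),rect(P[b]),np.round(np.median(P[b],0),3))
E
```

```text
scene
green 80 [ 0.549 -0.202  0.079] [262. 207.]
orange 129 [ 0.49  -0.267  0.035] [275. 247.]
yellow 162 [0.373 0.077 0.04 ] [128. 224.]
yellow 192 [ 0.499 -0.206  0.054] [254. 229.]
red 70 [ 0.755 -0.407  0.16 ] [381. 158.]
red 23 [0.4   0.085 0.064] [130. 208.]
top78 559 (array([1027.2,  481.8]), array([115.7, 848.2]), 6.3) [1.033 0.367 0.077]
top78 211 (array([748.2, 893.5]), array([298.8,  16.9]), 0.1) [0.741 0.895 0.078]
top78 882 (array([1025.5, -525.9]), array([349.6,  28.5]), 89.9) [ 1.028 -0.541  0.076]
top78 602 (array([ 547.2, -202.3]), array([99.8, 46.6]), 3.4) [ 0.543 -0.204  0.079]
top62 356 (array([1034.8,  562.2]), array([110.8, 698.3]), 9.2) [1.034 0.587 0.062]
top62 201 (array([744.5, 895.6]), array([ 17.6, 304.8]), 88.5) [0.731 0.896 0.062]
top62 413 (array([1016. , -529.8]), array([ 18.7, 355.5]), 2.0) [ 1.016 -0.547  0.062]
top62 2282 (array([599.8,  -1. ]), array([166.4, 251.1]), 61.6) [ 0.586 -0.011  0.066]
top62 158 (array([ 618.8, -210.9]), array([67.1, 31.9]), 85.4) [ 0.616 -0.221  0.066]
top62 562 (array([417.9,  89.5]), array([98. , 46.5]), 14.8) [0.415 
[... 2476 characters left out ...]
ay([421.7,  91. ]), array([91.1, 41.4]), 14.2) [0.422 0.092 0.063]
white 4435 (array([-3.0000e-01, -2.2654e+03]), array([2005.1, 1304. ]), 1.5) [ 5.900e-02 -2.563e+00 -2.000e-03]
white 4209 (array([  662.8, -1527.6]), array([1522.4,  700.5]), 89.5) [ 0.718 -1.283  0.   ]
white 3515 (array([ 487.2, -526.9]), array([363.8, 364.9]), 88.7) [ 0.493 -0.466  0.001]
white 21189 (array([659.4, -87.5]), array([573.2, 713.6]), 90.0) [ 0.515  0.099 -0.   ]
white 876 (array([ 114.2, -118.8]), array([191.9,  98.8]), 44.6) [ 0.119 -0.123  0.   ]
white 1140 (array([63.2, 92.9]), array([51.3, 96.3]), 58.3) [0.061 0.092 0.013]
white 1633 (array([ 83.2, 141.5]), array([ 88. , 105.4]), 65.1) [0.093 0.14  0.   ]
```

```bash
cat > go.py <<'E'
import sys,numpy as np
from scipy.spatial.transform import Rotation as R
from workcell import bot
s=bot.observe(); x,y,z,yaw=map(float,sys.argv[1:5])   # mm, deg
A=R.from_euler('xyz',s["tool_rot"]); B=R.from_euler('xyz',[180,0,yaw],degrees=True)
d=A.inv().apply(np.array([x,y,z])/1000-s["position"])*100; r=(A.inv()*B).as_rotvec()
print("t",round(float(s["clock"]),2),"cm",np.round(d,2),"rv",np.round(r,3),"rows>=",max(np.linalg.norm(d)/5.5,np.linalg.norm(r)/.18),
 "pos",np.round(s["position"]*1000,1),"yaw",np.round(np.degrees(s["tool_rot"]),1),"F",np.round(s["force"],1),"w",round(float(s["grip_width"])*1000,1),"ff",round(float(s["finger_force"]),1))
E
python3 -m creep '[[[-1,-4.05,-3.41,0,0,0,0],[-1,-4.05,-3.41,0,0,0,0.18],[-1,-4.6,-2.6,0,0,0,0.18],[-1,-5.04,-1.68,0,0,0,0.18],[-1,-5.2,-0.7,0,0,0,0.18]]]' 40; python3 go.py 491 -266 280 2.3
```

```text
clock: 0.72
position: [0.3665, 0.3393, 0.4047]
tool_rot: [-3.141, -0.0, 2.015]
force: [0.9, 0.9, 0.1]
grip_width: 0.0001
finger_force: 0.0
t 0.72 cm [-60.01 -14.75  12.47] rv [-0.     0.     1.975] rows>= 11.462556279559028 pos [366.5 339.3 404.7] yaw [-180.    -0.   115.4] F [0.9 0.9 0.1] w 0.1 ff 0.0
```

```bash
python3 -m creep '[[[-1,-5.44,-1.34,1.1,0,0,0.18],[-1,-5.59,-0.34,1.1,0,0,0.18],[-1,-5.56,0.66,1.1,0,0,0.18],[-1,-5.35,1.65,1.1,0,0,0.18],[-1,-4.97,2.58,1.1,0,0,0.18],[-1,-4.43,3.42,1.1,0,0,0.18],[-1,-3.74,4.17,1.1,0,0,0.18],[-1,-2.93,4.77,1.1,0,0,0.18],[-1,-2.03,5.22,1.1,0,0,0.18],[-1,-1.07,5.5,1.1,0,0,0.18],[-1,-0.07,5.6,1.1,0,0,0.17],[-1,0,0,0,0,0,0]]]'; python3 go.py 491 -266 250 2.3
python3 - <<'E'
from h import *; from workcell import bot,vision
from scipy.spatial.transform import Rotation as R
s=bot.observe(); f=vision.grab_frame("wrist")
T=np.eye(4);T[:3,:3]=R.from_euler('xyz',s["tool_rot"]).as_matrix();T[:3,3]=s["position"]
M=T@f["tool_from_camera"]; f["cam_to_world"]=M; np.savez("pics/w1.npz",**f)
cv2.imwrite("pics/w1.png",f["image"]); P=cloud(f)
for k,m in masks(f).items():
    for b in blobs(m,60):
        p=P[b&(f["depth"]>0)]
        if len(p)>5: print(k,len(p),rect(p),np.round(np.median(p,0),3))
for z0,z1 in((.073,.083),(.062,.07),(.015,.023)):
    for b in blobs((P[...,2]>z0)&(P[...,2]<z1)&(f["depth"]>0),300): print(z0,b.sum(),rect(P[b]),np.round(np.median(P[b],0),3))
E
```

```text
clock: 2.22
position: [0.493, -0.2652, 0.2827]
tool_rot: [3.14, 0.002, 0.044]
force: [-0.7, 0.6, 0.5]
grip_width: 0.0007
finger_force: 0.0
t 2.23 cm [-0.2   0.06  3.27] rv [0.002 0.002 0.004] rows>= 0.595686593381195 pos [ 493.  -265.2  282.7] yaw [1.799e+02 1.000e-01 2.500e+00] F [-0.7  0.6  0.5] w 0.7 ff 0.0
green 524 (array([ 570.9, -202.1]), array([10.3, 13. ]), 2.8) [ 0.571 -0.202  0.078]
green 497 (array([ 556.2, -202.7]), array([10.5, 13.3]), 2.2) [ 0.556 -0.203  0.078]
green 479 (array([ 541.6, -203.4]), array([10.7, 13.8]), 1.9) [ 0.542 -0.204  0.078]
green 461 (array([ 527.1, -204. ]), array([11.6, 13.4]), 1.0) [ 0.527 -0.204  0.078]
orange 415 (array([ 491.7, -267.4]), array([32.9, 26.6]), 2.8) [ 0.502 -0.261  0.033]
yellow 228 (array([ 490.7, -188.2]), array([18.9, 79.8]), 28.4) [ 0.5   -0.206  0.072]
0.073 14222 (array([ 548.7, -204.2]), array([93.5, 45.6]), 2.7) [ 0.555 -0.205  0.077]
0.062 4331 (array([ 606.8, -200.9]), array([12.5, 88.5]), 2.6) [ 0.607 -0.201  0.065]
0.062 474 (array([ 550.8, -226.5]), array([88.4,  2. ]), 3.4) [ 0.555 -0.226  0.066]
0.015 7325 (array([ 507.4, -415.6]), array([126.6, 252.4]), 86.7) [ 0.492 -0.366  0.017]
0.015 1989 (array([ 489.9, -231.2]), array([ 62.5, 111.6]), 63.8) [ 0.495 -0.234  0.016]
```

View pics/w1.png

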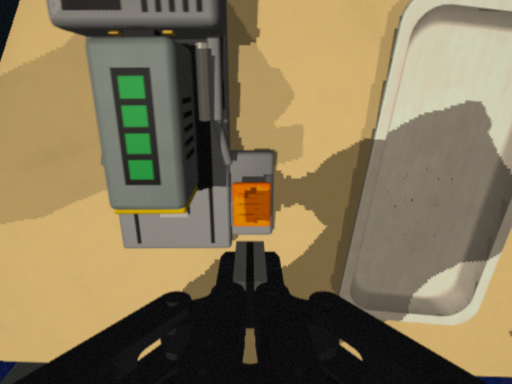

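The wrist view shows the pad at (252,203), straight ahead of the shut fingertips (250,260), and the pack at (135,130), with yaw about 2.5°. Next I press the pad.

```bash
python3 -m creep '[[[-1,-0.2,0.1,3,0,0,0],[-1,0,0,3,0,0,0],[-1,0,0,1.2,0,0,0],[-1,0,0,0.4,0,0,0],[-1,0,0,0.4,0,0,0],[-1,0,0,0.35,0,0,0],[-1,0,0,0,0,0,0],[-1,0,0,0,0,0,0],[-1,0,0,0,0,0,0]]]'; python3 go.py 491 -266 199 2.3
```

```text
clock: 3.4
position: [0.4911, -0.2629, 0.2002]
tool_rot: [-3.141, 0.001, 0.05]
force: [-5.8, 0.0, -1.2]
grip_width: -0.0001
finger_force: 0.7
t 3.4 cm [-0.02  0.31  0.12] rv [-0.     0.001  0.01 ] rows>= 0.061399807743394354 pos [ 491.1 -262.9  200.2] yaw [-1.8e+02  1.0e-01  2.9e+00] F [-5.8  0.  -1.2] w -0.1 ff 0.7
```

```bash
cat > look.py <<'E'
from h import *; from workcell import bot,vision
import sys
from scipy.spatial.transform import Rotation as R
def wrist():
    s=bot.observe(); f=vision.grab_frame("wrist")
    T=np.eye(4);T[:3,:3]=R.from_euler('xyz',s["tool_rot"]).as_matrix();T[:3,3]=s["position"]
    f["cam_to_world"]=T@f["tool_from_camera"]; return f
def tops(f,z0,z1,minpx=150,box=(300,720,-560,200)):
    P=cloud(f); X=P*1000
    m=(f["depth"]>0)&(P[...,2]>z0)&(P[...,2]<z1)&(X[...,0]>box[0])&(X[...,0]<box[1])&(X[...,1]>box[2])&(X[...,1]<box[3])
    for b in blobs(m,minpx): print(z0,b.sum(),rect(P[b]),np.round(np.median(P[b],0),3))
E
python3 - <<'E'
from look import *
for n in("scene","side"):
    f=vision.grab_frame(n); print(n); tops(f,.074,.083,100); cv2.imwrite(f"pics/{n}2.png",f["image"])
for i in range(3):
    vision.grab_frame("side"); s=bot.observe(); print(np.round(s["force"],1),np.round(s["position"],4))
E
```

```text
scene
side
0.074 426 (array([ 531.4, -204.9]), array([129.5,  61.3]), 18.1) [ 0.541 -0.199  0.079]
[-5.6 -1.4 -0.1] [ 0.4911 -0.2629  0.2002]
[-5.7  0.2 -0.7] [ 0.4911 -0.2628  0.2002]
[-5.3 -0.5 -0.7] [ 0.4911 -0.2628  0.2002]
```

Run:
```python
import cv2
a=cv2.imread("pics/side2.png")[140:240,200:330]; b=cv2.imread("pics/scene2.png")[170:280,210:340]
a=cv2.resize(a,(400,300),interpolation=2);b=cv2.resize(b,(400,300),interpolation=2)
cv2.imwrite("pics/c2.png",cv2.hconcat([a,b]))
```

```text
(no output)
```

View pics/c2.png

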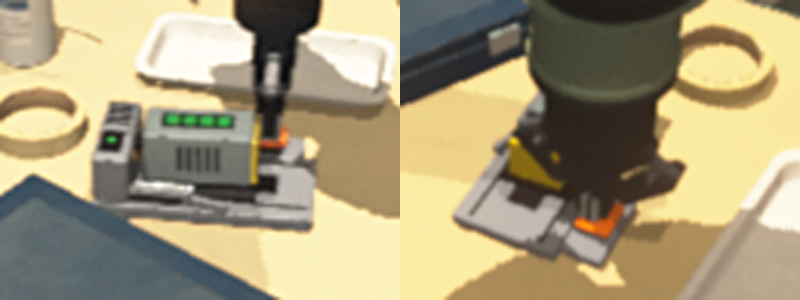

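The crop shows the pad pressed and the pack clear of the head, with its tail against the gripper. That fits the -5.7 N in x. I'll raise the gripper so the pack can spring out, then measure.

```bash
python3 -m creep '[[[-1,0,0,-1.5,0,0,0],[-1,0,0,-3,0,0,0],[-1,0,0,-4,0,0,0],[1,0,0,-2,0,0,0],[1,0,0,0,0,0,0]]]'
python3 - <<'E'
from look import *
f=wrist(); tops(f,.073,.083,300); tops(f,.062,.07,1500); P=cloud(f)
for b in blobs(masks(f)["green"],60): print(rect(P[b]))
f=vision.grab_frame("side"); print("side"); tops(f,.073,.083,100)
E
python3 go.py 532 -203 245 2.5
```

```text
clock: 4.28
position: [0.4922, -0.2628, 0.3072]
tool_rot: [3.141, -0.003, 0.051]
force: [0.5, 0.4, -0.7]
grip_width: 0.0357
finger_force: 0.0
0.073 10225 (array([ 533. , -204.4]), array([93.2, 45.6]), 2.9) [ 0.539 -0.205  0.077]
0.062 4909 (array([ 609.8, -201.1]), array([18. , 88.6]), 3.0) [ 0.61  -0.202  0.065]
(array([ 560.7, -228.4]), array([12. , 65.3]), 12.3)
(array([ 552.4, -229.2]), array([13.7, 71.9]), 24.6)
(array([ 544.5, -230.5]), array([15.2, 80. ]), 34.8)
(array([ 537.2, -231.9]), array([15.5, 89.4]), 43.5)
side
0.073 406 (array([ 533.6, -201.9]), array([96. , 49.1]), 0.8) [ 0.533 -0.197  0.078]
t 4.38 cm [ 4.31 -5.73  6.03] rv [-0.    -0.001  0.007] rows>= 1.70463707219866 pos [ 491.8 -262.5  305.3] yaw [-180.    -0.     2.9] F [0.6 0.7 0.2] w 50.6 ff 0.0
```

```bash
python3 -m creep '[[[1,2.1,-2.9,0,0,0,0.006],[1,2.2,-2.85,1,0,0,0],[1,0,0,0,0,0,0],[1,0,0,3.5,0,0,0],[1,0,0,3.0,0,0,0],[1,0,0,1.2,0,0,0],[1,0,0,0,0,0,0]]]'; python3 go.py 533 -203 218 2.5
```

```text
clock: 5.25
position: [0.5315, -0.2037, 0.2179]
tool_rot: [-3.142, 0.001, 0.044]
force: [-0.2, -0.4, -0.1]
grip_width: 0.0852
finger_force: 0.0
t 5.25 cm [ 0.15 -0.07 -0.01] rv [-0.     0.001  0.   ] rows>= 0.02988120487936656 pos [ 531.5 -203.7  217.9] yaw [-1.8e+02  1.0e-01  2.5e+00] F [-0.2 -0.4 -0.1] w 85.2 ff 0.0
```

```bash
python3 -m creep '[[[-1,0,0,0,0,0,0],[-1,0,0,0,0,0,0],[-1,0,0,0,0,0,0],[-1,0,0,0,0,0,0],[-1,0,0,0,0,0,0],[-1,0,0,0,0,0,0]]]' 40; python3 go.py 489 -204 218 2.5
```

```text
clock: 6.0
position: [0.5322, -0.2033, 0.2191]
tool_rot: [3.141, -0.001, 0.045]
force: [-1.2, 0.6, 8.5]
grip_width: 0.0454
finger_force: 40.8
t 6.0 cm [-4.31 -0.12  0.1 ] rv [ 0.    -0.001  0.001] rows>= 0.7850386899541963 pos [ 532.2 -203.3  219.1] yaw [ 1.8e+02 -1.0e-01  2.6e+00] F [-1.2  0.6  8.5] w 45.4 ff 40.8
```

```bash
python3 -m creep '[[[-1,-0.5,0,-0.08,0,0,0],[-1,-1.2,0,0,0,0,0],[-1,-1.2,0,0,0,0,0],[-1,-1.2,0,0,0,0,0],[-1,-0.8,0,0,0,0,0],[-1,0,0,0,0,0,0]]]'; python3 go.py 484 -205.5 219 2.5
```

```text
clock: 6.75
position: [0.4824, -0.2056, 0.2191]
tool_rot: [-3.141, 0.0, 0.044]
force: [-0.9, -0.7, 0.8]
grip_width: 0.0457
finger_force: 41.6
t 6.75 cm [ 0.16 -0.    0.01] rv [-0.  0.  0.] rows>= 0.029174293137300557 pos [ 482.4 -205.6  219.1] yaw [-180.     0.     2.5] F [-0.9 -0.7  0.8] w 45.7 ff 41.6
```

```bash
python3 -m creep '[[[-1,0,0,-2,0,0,0],[-1,0,0,-3,0,0,0],[-1,0,2,-1.5,0,0,0],[-1,0.3,4.5,0,0,0,0.05],[-1,0.3,5,0,0,0,0.055],[-1,0.3,5,0,0,0,0],[-1,0,3,0,0,0,0],[-1,0,0,0,0,0,0]]]'; python3 go.py 508 -414 211 -3.5
python3 - <<'E'
from look import *
f=wrist(); tops(f,.014,.024,1500,(400,650,-600,-300)); cv2.imwrite("pics/w3.png",f["image"])
f=vision.grab_frame("scene");tops(f,.12,.14,100);tops(f,.014,.024,500,(400,650,-600,-300))
E
```

```text
clock: 7.75
position: [0.4888, -0.4025, 0.2836]
tool_rot: [3.14, 0.001, -0.063]
force: [-0.3, 0.0, -4.2]
grip_width: 0.0456
finger_force: 42.5
t 7.75 cm [1.99 1.01 7.26] rv [ 0.001  0.001 -0.002] rows>= 1.3811001387332291 pos [ 488.8 -402.5  283.6] yaw [ 1.799e+02  1.000e-01 -3.600e+00] F [-0.3  0.  -4.2] w 45.6 ff 42.5
0.014 2943 (array([ 538.7, -357.3]), array([ 17.2, 175.9]), 81.7) [ 0.569 -0.362  0.017]
0.014 3857 (array([ 517.6, -474.3]), array([ 18.8, 203. ]), 89.6) [ 0.544 -0.474  0.017]
0.12 259 (array([ 455.3, -412.2]), array([33.3, 75.7]), 34.1) [ 0.442 -0.406  0.133]
```

View pics/w3.png

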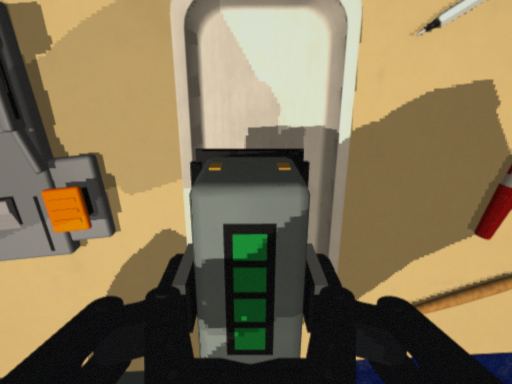

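The wrist view shows the held pack at (250,250), slightly left of the tray's middle line (about column 266). That agrees with the computed shift of about 1 cm.

```bash
python3 -m creep '[[[-1,1.0,0.5,0,0,0,0],[-1,1.0,0.5,0,0,0,0],[-1,0,0,2.5,0,0,0],[-1,0,0,2.5,0,0,0],[-1,0,0,1.5,0,0,0],[-1,0,0,0.6,0,0,0],[-1,0,0,0.3,0,0,0],[-1,0,0,0.2,0,0,0],[-1,0,0,0,0,0,0]]]'; python3 go.py 508 -414 207 -3.5
```

```text
clock: 8.98
position: [0.5092, -0.4115, 0.2084]
tool_rot: [3.141, -0.0, -0.06]
force: [0.0, 0.4, -3.3]
grip_width: 0.0457
finger_force: 42.5
t 8.97 cm [-0.11  0.26  0.14] rv [ 0.    -0.     0.001] rows>= 0.056354413139184316 pos [ 509.2 -411.5  208.4] yaw [180.   -0.   -3.5] F [ 0.   0.4 -3.3] w 45.7 ff 42.5
```

```bash
python3 -m creep '[[[-1,0,0.2,0.1,0,0,0],[-1,0,0,0.1,0,0,0],[-1,0,0,0,0,0,0]]]'; python3 go.py 508 -414 207 -3.5
```

```text
clock: 9.35
position: [0.509, -0.4137, 0.2063]
tool_rot: [3.141, -0.0, -0.06]
force: [-1.3, 0.5, 0.6]
grip_width: 0.0456
finger_force: 43.1
t 9.35 cm [-0.1   0.04 -0.07] rv [ 0.    -0.     0.001] rows>= 0.022335799644500234 pos [ 509.  -413.7  206.3] yaw [180.   -0.   -3.5] F [-1.3  0.5  0.6] w 45.6 ff 43.1
```

```bash
python3 -m creep '[[[1,0,0,0,0,0,0],[1,0,0,0,0,0,0],[1,0,0,0,0,0,0],[1,0,0,0,0,0,0],[1,0,0,-3,0,0,0],[1,0,0,-5,0,0,0],[1,0,0,-4,0,0,0],[1,0,0,0,0,0,0]]]'; python3 go.py 419.5 90.8 300 14.4;  python3 - <<'E'
from look import *
f=wrist(); tops(f,.060,.072,1500); tops(f,.014,.024,800,(400,650,-600,-300))
f=vision.grab_frame("side"); print("side"); tops(f,.060,.072,150)
E
```

```text
clock: 10.35
position: [0.5093, -0.414, 0.329]
tool_rot: [3.139, -0.004, -0.06]
force: [0.6, -0.9, -0.4]
grip_width: 0.0855
finger_force: 0.0
t 10.35 cm [-12.01 -49.85   2.74] rv [ 0.003 -0.004 -0.312] rows>= 9.337246203649233 pos [ 509.3 -414.   329. ] yaw [179.9  -0.2  -3.4] F [ 0.6 -0.9 -0.4] w 85.5 ff 0.0
0.06 6474 (array([ 510.5, -414.2]), array([45.7, 92.6]), 86.5) [ 0.515 -0.415  0.064]
0.014 7663 (array([ 516.5, -416. ]), array([125.4, 240.2]), 86.6) [ 0.574 -0.421  0.017]
side
0.06 264 (array([ 508.6, -411.2]), array([47.4, 95.3]), 87.3) [ 0.51  -0.406  0.065]
0.06 265 (array([ 616. , -197.7]), array([37.6, 91.1]), 3.4) [ 0.617 -0.19   0.066]
0.06 5768 (array([6.015e+02, 4.000e-01]), array([162.7, 252.5]), 62.3) [0.589 0.014 0.066]
0.06 804 (array([421.5,  91. ]), array([92.6, 45.6]), 13.6) [0.422 0.093 0.063]
```

```bash
python3 -m creep '[[[1,-1.2,-5,0.3,0,0,0],[1,-1.2,-5,0.3,0,0,0],[1,-1.2,-5,0.3,0,0,0],[1,-1.2,-5,0.3,0,0,0],[1,-1.2,-5,0.3,0,0,0],[1,-1.2,-5,0.3,0,0,0],[1,-1.2,-5,0.3,0,0,0],[1,-1.2,-5,0.3,0,0,0],[1,-1.2,-5,0.3,0,0,0],[1,-1.2,-5,0,0,0,-0.155],[1,0,0,0,0,0,-0.157],[1,0,0,0,0,0,0]]]'; python3 go.py 420.5 91 203 14.4;  python3 - <<'E'
from look import *
f=wrist(); tops(f,.057,.064,500); P=cloud(f)
for k in("red","yellow"):
  for b in blobs(masks(f)[k],60): print(k,rect(P[b]),np.median(P[b],0))
E
```

```text
clock: 11.95
position: [0.419, 0.0931, 0.2985]
tool_rot: [3.141, 0.001, 0.252]
force: [0.6, -0.4, 1.2]
grip_width: 0.0854
finger_force: 0.0
t 11.95 cm [0.1  0.23 9.55] rv [0.    0.001 0.001] rows>= 1.7372811356325122 pos [419.   93.1 298.5] yaw [1.80e+02 1.00e-01 1.44e+01] F [ 0.6 -0.4  1.2] w 85.4 ff 0.0
0.057 7998 (array([420.4,  89.4]), array([94.1, 45.6]), 14.6) [0.426 0.091 0.061]
red (array([446.6,  96.1]), array([107.6,  12.1]), 14.5) [0.39996486 0.0840356  0.06185193]
yellow (array([372.5,  77. ]), array([ 3.5, 42.2]), 14.0) [0.37244196 0.07725865 0.05558642]
```

```bash
python3 -m creep '[[[1,0.05,0.28,3.5,0,0,0],[1,0,0,3.5,0,0,0],[1,0,0,2,0,0,0],[1,0,0,0.5,0,0,0],[1,0,0,0,0,0,0],[-1,0,0,0,0,0,0],[-1,0,0,0,0,0,0],[-1,0,0,0,0,0,0],[-1,0,0,0,0,0,0],[-1,0,0,0,0,0,0],[-1,0,0,0,0,0,0]]]' 40; python3 go.py 420 90.5 203 14.4
```

```text
clock: 13.38
position: [0.4206, 0.0904, 0.2046]
tool_rot: [-3.141, -0.001, 0.252]
force: [-2.2, -0.5, 12.1]
grip_width: 0.0454
finger_force: 39.6
t 13.38 cm [-0.06 -0.02  0.16] rv [-0.    -0.001  0.   ] rows>= 0.03090606117157169 pos [420.6  90.4 204.6] yaw [-1.80e+02 -1.00e-01  1.44e+01] F [-2.2 -0.5 12.1] w 45.4 ff 39.6
```

```bash
python3 -m creep '[[[-1,0,0,-2,0,0,0],[-1,0,0,-4,0,0,0],[-1,0,0,-4,0,0,0],[-1,-0.15,5,0,0,0,0],[-1,-0.15,5,0,0,0,0],[-1,-0.15,5,0,0,0,0],[-1,-0.15,5,0,0,0,0],[-1,-0.15,5,0,0,0,0],[-1,-0.1,5,0,0,0,0],[-1,0,0,0,0,0,0.104],[-1,0,0,0,0,0,0.104],[-1,0,0,0,0,0,0]]]'; python3 go.py 488 -205.2 221 2.5
python3 - <<'E'
from look import *
f=wrist(); P=cloud(f)
tops(f,.062,.07,1500,(560,720,-300,-100))
cv2.imwrite("pics/w4.png",f["image"])
s=bot.observe(); z=s["position"][2]; print(z); tops(f,z-.146,z-.138,1500)
E
```

```text
clock: 14.88
position: [0.4869, -0.2022, 0.3039]
tool_rot: [3.141, 0.001, 0.044]
force: [0.6, 0.2, -4.1]
grip_width: 0.0453
finger_force: 43.9
t 14.88 cm [0.1  0.31 8.29] rv [0.    0.001 0.001] rows>= 1.5092743090975196 pos [ 486.9 -202.2  303.9] yaw [180.    0.    2.5] F [ 0.6  0.2 -4.1] w 45.3 ff 43.9
0.062 3978 (array([ 607.8, -200.6]), array([14. , 88.6]), 2.6) [ 0.608 -0.201  0.065]
0.30398515977845464
0.15798515977845465 17923 (array([ 491.3, -202.3]), array([82.8, 43.8]), 2.5) [ 0.498 -0.202  0.16 ]
```

View pics/w4.png

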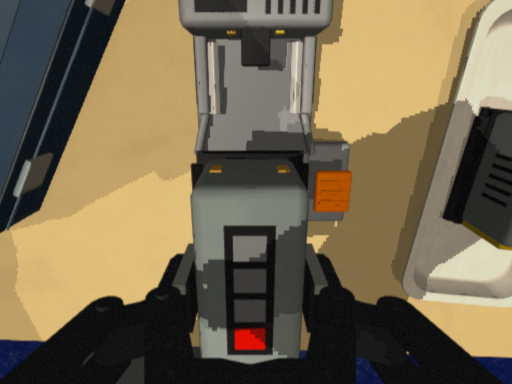

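The wrist view shows the bay centred near column 256 and the held pack at 250, so it needs a small shift to the right, as computed (3 mm). The full pack lies in the tray.

```bash
python3 -m creep '[[[-1,0.1,0.3,2.5,0,0,0],[-1,0,0,3,0,0,0],[-1,0,0,1.7,0,0,0],[-1,0,0,0.5,0,0,0],[-1,0,0,0.4,0,0,0],[-1,0,0,0.2,0,0,0],[-1,0,0,0,0,0,0],[-1,0,0,0,0,0,0]]]'; python3 go.py 488 -205.2 220 2.5
```

```text
clock: 15.92
position: [0.4883, -0.2054, 0.2213]
tool_rot: [3.141, -0.001, 0.044]
force: [0.9, -0.7, -1.4]
grip_width: 0.0456
finger_force: 43.9
t 15.93 cm [-0.03 -0.02  0.13] rv [ 0.    -0.001  0.   ] rows>= 0.024828248226039386 pos [ 488.3 -205.4  221.3] yaw [180.   -0.    2.5] F [ 0.9 -0.7 -1.4] w 45.6 ff 43.9
```

```bash
python3 -m creep '[[[-1,0,0,0.1,0,0,0],[-1,0.4,0,0.03,0,0,0],[-1,0.8,0,0,0,0,0],[-1,0.8,0,0,0,0,0],[-1,0.8,0,0,0,0,0],[-1,0.7,0,0,0,0,0],[-1,0,0,0,0,0,0]]]'; python3 go.py 547 -202.6 220 2.5
```

```text
clock: 16.8
position: [0.5241, -0.2041, 0.2206]
tool_rot: [3.141, -0.002, 0.044]
force: [2.7, -0.3, 11.6]
grip_width: 0.0453
finger_force: 45.9
t 16.8 cm [ 2.3  -0.05  0.07] rv [ 0.001 -0.002  0.   ] rows>= 0.41827739186751833 pos [ 524.1 -204.1  220.6] yaw [ 1.8e+02 -1.0e-01  2.5e+00] F [ 2.7 -0.3 11.6] w 45.3 ff 45.9
```

```bash
python3 -m creep '[[[-1,0.6,0,-0.06,0,0,0],[-1,0.7,0,0,0,0,0],[-1,0.6,0,0,0,0,0],[-1,0.4,0,0,0,0,0],[-1,0.1,0,0,0,0,0],[-1,0,0,0,0,0,0]]]'; python3 go.py 550 -202.5 220 2.5
```

```text
clock: 17.55
position: [0.5466, -0.203, 0.2207]
tool_rot: [-3.141, 0.001, 0.043]
force: [-9.4, 1.2, 14.3]
grip_width: 0.0452
finger_force: 46.1
t 17.55 cm [ 0.34 -0.04  0.07] rv [-0.     0.001 -0.   ] rows>= 0.06298494445988552 pos [ 546.6 -203.   220.7] yaw [-1.8e+02  1.0e-01  2.5e+00] F [-9.4  1.2 14.3] w 45.2 ff 46.1
```

```bash
python3 -m creep '[[[-1,0.12,0,-0.1,0,0,0],[-1,0.1,0,0,0,0,0],[-1,0,0,0,0,0,0]]]' 60; python3 go.py 550 -202.5 220 2.5
```

```text
clock: 17.92
position: [0.5485, -0.2028, 0.221]
tool_rot: [-3.141, 0.002, 0.043]
force: [-7.8, -1.8, 1.4]
grip_width: 0.045
finger_force: 62.2
t 17.93 cm [ 0.15 -0.03  0.09] rv [-0.     0.002 -0.   ] rows>= 0.03233483158122714 pos [ 548.5 -202.8  221. ] yaw [-1.8e+02  1.0e-01  2.5e+00] F [-7.8 -1.8  1.4] w 45.0 ff 62.2
```

```bash
python3 -m creep '[[[-1,0.12,0,0,0,0,0],[-1,0.1,0,0,0,0,0],[-1,0,0,0,0,0,0]]]' 60; python3 go.py 550 -202.5 220 2.5
```

```text
clock: 18.3
position: [0.5507, -0.2028, 0.2209]
tool_rot: [-3.141, 0.003, 0.043]
force: [-8.1, -1.1, 1.4]
grip_width: 0.0451
finger_force: 62.1
t 18.3 cm [-0.07 -0.03  0.09] rv [-0.     0.003 -0.   ] rows>= 0.020765691445550828 pos [ 550.7 -202.8  220.9] yaw [-1.8e+02  1.0e-01  2.5e+00] F [-8.1 -1.1  1.4] w 45.1 ff 62.1
```

```bash
python3 -m creep '[[[-1,0.1,0,0,0,0,0],[-1,0.05,0,0,0,0,0],[-1,0,0,0,0,0,0]]]' 60; python3 go.py 550 -202.5 220 2.5
```

```text
clock: 18.68
position: [0.5521, -0.2027, 0.2209]
tool_rot: [-3.141, 0.003, 0.043]
force: [-8.8, -0.6, 1.1]
grip_width: 0.0451
finger_force: 62.1
t 18.68 cm [-0.21 -0.03  0.09] rv [-0.     0.003 -0.   ] rows>= 0.04133498780262607 pos [ 552.1 -202.7  220.9] yaw [-180.     0.2    2.5] F [-8.8 -0.6  1.1] w 45.1 ff 62.1
```

Run:
```python
from look import *
for n in("side","wrist"):
    f=wrist() if n=="wrist" else vision.grab_frame(n)
    print(n); tops(f,.074,.083,100,(480,620,-260,-150)); tops(f,.062,.07,200,(596,650,-260,-150))
cv2.imwrite("pics/w5.png",f["image"])
```

```text
side
0.074 184 (array([ 528.4, -192.3]), array([70., 49.]), 70.6) [ 0.526 -0.197  0.078]
0.062 254 (array([ 615.6, -197.3]), array([36.9, 89.2]), 2.5) [ 0.617 -0.19   0.066]
wrist
0.074 19348 (array([ 556.3, -202.8]), array([83. , 72.5]), 2.2) [ 0.562 -0.203  0.077]
0.062 18061 (array([ 617.2, -200.3]), array([31.8, 88.2]), 2.8) [ 0.618 -0.2    0.065]
0.062 558 (array([ 597.6, -201.8]), array([ 2.2, 41.4]), 1.3) [ 0.598 -0.201  0.066]
```

View pics/w5.png

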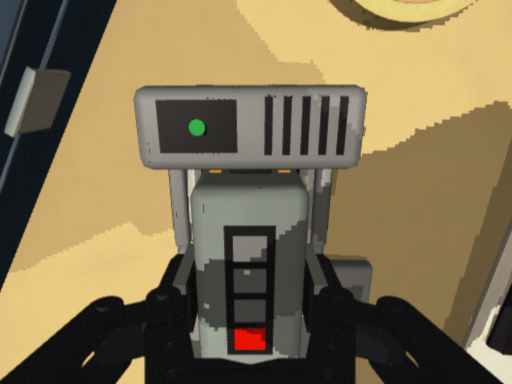

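The wrist view shows the nose almost against the head: the gap at row 170 is nearly closed. The pack is about 2 mm beyond home, so I'll nudge it until the force rises.

```bash
python3 -m creep '[[[-1,0.08,0,0,0,0,0],[-1,0.05,0,0,0,0,0],[-1,0,0,0,0,0,0]]]' 60; python3 go.py 550 -202.5 220 2.5
```

```text
clock: 19.15
position: [0.5531, -0.2027, 0.2209]
tool_rot: [-3.141, 0.003, 0.043]
force: [-11.3, -0.6, 4.8]
grip_width: 0.0452
finger_force: 62.7
t 19.15 cm [-0.31 -0.03  0.09] rv [-0.001  0.003 -0.   ] rows>= 0.0587459005826066 pos [ 553.1 -202.7  220.9] yaw [-180.     0.2    2.5] F [-11.3  -0.6   4.8] w 45.2 ff 62.7
```

```bash
python3 -m creep '[[[-1,-0.15,0,0,0,0,0],[-1,-0.15,0,0,0,0,0],[-1,-0.08,0,0,0,0,0],[-1,0,0,0,0,0,0]]]'; python3 go.py 550 -202.5 220 2.5
```

```text
clock: 19.65
position: [0.5499, -0.2027, 0.2209]
tool_rot: [-3.141, 0.002, 0.043]
force: [-6.0, -2.0, -2.8]
grip_width: 0.0451
finger_force: 61.8
t 19.65 cm [ 0.01 -0.02  0.09] rv [-0.     0.002 -0.   ] rows>= 0.016587788275860552 pos [ 549.9 -202.7  220.9] yaw [-1.8e+02  1.0e-01  2.5e+00] F [-6.  -2.  -2.8] w 45.1 ff 61.8
```

```bash
python3 -m creep '[[[-1,-0.1,0,0,0,0,0],[-1,-0.05,0,0,0,0,0],[-1,0,0,0,0,0,0]]]'; python3 go.py 550 -202.5 220 2.5
```

```text
clock: 20.02
position: [0.5492, -0.2026, 0.2212]
tool_rot: [3.141, -0.0, 0.044]
force: [0.4, -0.9, -6.5]
grip_width: 0.0447
finger_force: 62.1
t 20.02 cm [ 0.08 -0.01  0.12] rv [ 0. -0.  0.] rows>= 0.027119475956581672 pos [ 549.2 -202.6  221.2] yaw [180.   -0.    2.5] F [ 0.4 -0.9 -6.5] w 44.7 ff 62.1
```

The force went from -6 N to 0 while the tool moved only 0.7 mm, so the tooth is holding the pack. Release.

```bash
python3 -m creep '[[[1,0,0,0,0,0,0],[1,0,0,0,0,0,0],[1,0,0,0,0,0,0],[1,0,0,0,0,0,0],[1,0,0,-3,0,0,0],[1,0,0,-5,0,0,0],[1,-2,0,-5,0,0,0],[1,-5,0,0,0,0,0],[1,0,0,0,0,0,0]]]'
python3 - <<'E'
from look import *
f=wrist(); tops(f,.073,.083,500,(450,640,-260,-150)); tops(f,.062,.07,500,(596,650,-260,-150));P=cloud(f)
for b in blobs(masks(f)["orange"],60): print("pad",rect(P[b]),np.median(P[b],0))
cv2.imwrite("pics/w6.png",f["image"])
for n in("side","scene"):
  f=vision.grab_frame(n); print(n); tops(f,.074,.083,100,(450,640,-260,-150)); P=cloud(f)
  for b in blobs(masks(f)["orange"],20): print("pad",np.median(P[b],0))
E
```

```text
clock: 21.15
position: [0.4764, -0.2061, 0.352]
tool_rot: [-3.14, -0.0, 0.041]
force: [0.6, 0.1, -0.0]
grip_width: 0.0852
finger_force: 0.0
0.073 8015 (array([ 548.1, -203.2]), array([94. , 45.8]), 2.8) [ 0.553 -0.203  0.077]
0.062 2682 (array([ 608. , -200.7]), array([14. , 88.6]), 2.2) [ 0.608 -0.2    0.065]
pad (array([ 505.8, -265.4]), array([10.8, 28.2]), 23.6) [ 0.50727081 -0.2580404   0.03224379]
side
0.074 390 (array([ 549. , -200.1]), array([93.9, 48.8]), 2.4) [ 0.549 -0.197  0.079]
scene
0.074 498 (array([ 545.2, -202.3]), array([94.6, 45.6]), 2.4) [ 0.536 -0.205  0.079]
pad [ 0.48679103 -0.26913838  0.03430818]
```

View pics/w6.png

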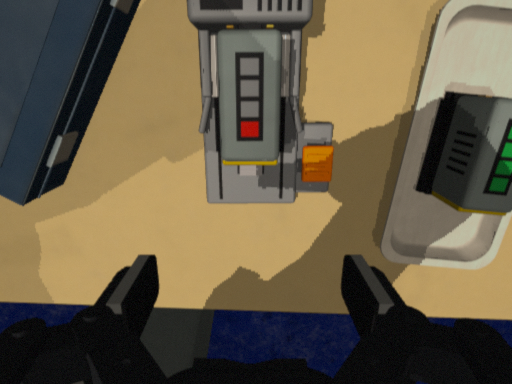

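The empty pack is home (centre 548, as the full pack started), the tooth is up behind its tail at (248,172), and the pad is back at its rest height. The full pack lies flat in the tray at (475,150), and the gripper is clear.

```bash
python3 -c "
from workcell import bot
print(bot.job_done())"
```

```text
the job is handed in; nothing more can be done
None
```

The full pack is lying flat in the tray, the empty pack is latched home in the charger with the catch up, and I handed the job in at about 21 s; no verdict came back.

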